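Eject the battery tray of a charging dock with a release pin

TASK

Take the red-handled release pin out of its wooden stand, put it down through the small hole in the yellow square on top of the charging dock and gently press the hidden spring latch, holding it down until the battery tray in the dock's side has come all the way out. The latch and case are delicate: stop as soon as you feel the latch's firm stop and never push the pin with more than 20 N. Then put the pin back in its stand, upright and fully home, and let go of it, leaving the step block, bottle and probe where they are.

Things in the scene. Friction and masses are not known exactly. Their poses are not given: they have to be found in the camera images.
- pin_grip (a point): centre of the release pin's red square handle (16 x 16 mm, 48 mm tall; faces look along this frame's x and y, z runs up the pin). Below it is a dark steel collar, 26 mm across, 5 mm thick, its underside 29 mm below this point, then a bright shaft, 6 mm in diameter, 55 mm long, end bevelled. 40 to 85 g. Starts upright in its stand, collar resting on the stand's top.
- pin_tip (a point): lower end of the pin's shaft, on its axis, 84 mm below pin_grip; axes as pin_grip
- pin: the whole release pin; origin on its axis at the collar's underside, 29 mm below pin_grip and 55 mm above pin_tip; axes as pin_grip
- stand_hole (a point): centre of the mouth of the round hole in the wooden stand's top face (stand: fixed block 64 x 64 mm, 70 mm high, on a 76 mm square black foot). Hole 12 mm across, 3 mm bevel at its mouth, 64 mm deep; z points up. With the pin fully home the collar's underside lies at this point.
- dock: grey charging dock, fixed, 180 mm (x) by 200 mm (y), 85 mm high, black corner posts, screen and four round keys flat on top; origin at the centre of its underside; tray in its -y side. Its latch pad (see port) resists with about 3 N at first and 0.5 N more per mm, plus about 1 N rubbing, frees the tray about 6 mm down and meets a hard stop about 9 mm down. The latch counts as part of the dock.
- port (a point): centre of the mouth of the round access hole, level with the dock's top (85 mm up), in a yellow square 36 mm wide; dock axes. Hole 9 mm across, 3 mm bevel at its mouth, top 6 mm thick, hollow below. On its axis inside, a flat 22 mm square latch pad lies 17 to 33 mm below the mouth: the depth differs from unit to unit and cannot be seen.
- tray (a joint): how far the white battery tray (front 85 mm wide, blue battery on it) has come out of the dock's -y side, in m: 0 shut, 0.045 all the way out. A damped spring drives it, taking about 1.5 s once freed. If the latch is let go too early it catches the tray part way; pressing again then frees it.
- step_block: bystander: steel step block of four 20 mm steps, 35 x 80 mm, 48 mm high; origin under its centre, z up
- couplant: bystander: white bottle with a red label, 42 mm across, 130 mm high; origin under its centre, z up
- probe: bystander: black probe with an orange sole, 34 x 22 mm, 28 mm high with its brass socket; origin under its centre, z up
Not all that is in view belongs to the job. Of the things like the part that bears stand_hole, leave any that is purple; of the rest the larger one is meant. Leave any blue look-alike of the pin alone.

How it is judged:
By the outcome, as a careful person would: the job done as asked, in the order asked, and still so for the second after the job is handed in, with the robot touching nothing.
It also fails if it takes over 72 s, if anything falls off the work surface, if the arm or the gripper's body presses on something with over 40 N, if the wrist force passes 120 N, or if a joint passes its speed limit or range.

ROBOT

A 6-joint arm with a two-finger parallel gripper is mounted at the origin on the work surface. World frame = base frame: x ahead of the robot, y to its left, z up, the work surface at z = 0. Lengths are in mm, angles in rad, forces in N, time in s.
With the tool pointing down it reaches from about 300 to 775 mm from the base axis. Payload 14.6 kg.
Tool frame: the origin (TCP) lies midway between the tips of the shut fingers; the grasp point (between the pads) lies 19 mm behind it (manip.tcp_to_grasp is the distance from the TCP to the grasp point, in mm); z points along the fingers, x is the direction in which the jaws open and shut, and the axes are right-handed (so a half turn about z gives the same grasp; the last joint's range is limited). The gripper opens to 94 mm and grips with 3 to 60 N. Pads are 16 mm wide; open, the fingers measure 119 mm over their backs; the gripper's body (75 mm by 177 mm) begins 78 mm behind the grasp point.
Start: joints at [-0.067, 0.3, 1.521, -0, 1.321, -0.067], TCP at [549.99, -0.002, 205.446] pointing down, gripper open.
Joint ranges: [-3.03, 3.03], [-0.79, 2.21], [0.23, 2.52], [-1.04, 4.18], [0, 3.07], [-2.55, 2.55]. Speed limits (rad/s): [2.22, 2.22, 2.57, 3.14, 3.14, 3.14].

INTERFACE

Orientations are given as [roll, pitch, yaw] about the fixed x, y, z axes, in that order (R = Rz(yaw) Ry(pitch) Rx(roll)).
In Python, from cell import manip gives the robot as it stands.
- The arm moves only by the tool arm_command, never from a script. Its argument "steps" is a list of rows, each a list of 3 entries, a list of its own where there are three numbers: the opening, from 0 (shut) to 1 (fully open), then the shift along the tool's x, y, z in cm, then the turn about the tool's z in rad. A call has 1 to 5 rows; each row shifts and turns the commanded pose from where the row before left it, along the tool's axes as they then stand; what a row does not reach is not made up. A row lasts 1/12 s, in which the tool goes at most 41.7 mm and 7.16 degrees, less where a joint would pass 70% of its speed; a pose out of reach is approached as far as the arm can. A call with a gripper value outside its range is refused whole. The fingers move at their own pace and stop on an object; "force" is the grip in N (left out, the last holds). Time passes only in rows, so rows that do not move let the fingers close. It gives the time, the measured TCP pose, the force and the opening at its end, in the units of the state.
- manip.read_state(): the state, without advancing time (a new reading comes with each control period).
- manip.camera(name): name is "scene" or "side" or "wrist"; returns (picture, depth): 420x560x3 uint8, red, green, blue; 420x560 float32, mm along the optical axis (not along the pixel's ray), 0 where there is no reading.
- manip.calibration(name): a dict with "fx", "fy", "cx", "cy" (pixels), "R" (3x3) and "t" (3): a world point X has camera coordinates R X + t; the wrist camera has in their place "tool_from_camera" (4x4, takes a point from camera to tool coordinates, whose origin is the TCP and whose axes are the tool frame's). Camera axes: x right, y down, z forward; pixel columns grow to the right and rows downward; lengths in mm; the calibration is good to about 2 mm. A picture is of the moment at which its call begins: read the wrist's pose just before it. calibration takes no time and is no camera call.
- manip.sign_off(): hands the job in, once; it reports no verdict.
The state is a dict: "clock": time; "joints": joint angles; "qd": joint speeds; "effort": joint torques, N m; "eef_pos": TCP position; "eef_rot": TCP orientation; "wrist_force": force on the tool from outside, world axes, zero at the start; "moment": the same for the moment, N m; "finger_gap": finger opening in mm.
Only numpy, scipy, OpenCV 4.12 (cv2) and the standard library are available. Lean on these libraries where they do the work, as an engineer would, in place of code of your own. Each camera call takes 0.05 s, during which the arm holds its last target.

## Working session

There is one attempt and no reset: what is moved stays moved. The work goes in short steps, Python scripts to look and compute and a tool call to move; the robot and the scene stay as the last step left them, time stands still between calls to the robot, and variables do not carry over. Pictures are saved under pics/ and viewed, and the job is handed in when it is done.

Besides the shell and the picture viewer there is one more tool, called after "Emit:" as name([rows], argument=value, ...), one row to a line, values as JSON. arm_command: Moves the arm, as the interface text tells. Its arguments: {"type":"object","properties":{"steps":{"type":"array","items":{"type":"array"}},"force":{"type":"number"}},"required":["steps"]}

```bash
mkdir -p pics; ls; cat > h.py <<'E'
import numpy as np, cv2
from cell import manip
def px2w(cal,u,v,d):
    p=np.array([(u-cal['cx'])/cal['fx']*d,(v-cal['cy'])/cal['fy']*d,d])
    return np.array(cal['R']).T@(p-np.array(cal['t']))
def cloud(cal,dep):
    h,w=dep.shape
    u,v=np.meshgrid(np.arange(w),np.arange(h))
    P=np.stack([(u-cal['cx'])/cal['fx']*dep,(v-cal['cy'])/cal['fy']*dep,dep],-1)
    return (P-np.array(cal['t']))@np.array(cal['R'])
E
python3 - <<'E'
from h import *
print(manip.read_state())
for n in ['scene','side','wrist']:
    im,d=manip.camera(n); np.savez(f'{n}0.npz',im=im,d=d)
    cv2.imwrite(f'pics/{n}0.png',im[:,:,::-1]); print(n,manip.calibration(n))
E
```

```text
pics
{'clock': 0.0, 'joints': array([-6.66138553e-02,  3.00494989e-01,  1.52159495e+00,  3.83741560e-05,
        1.32070931e+00, -6.66353971e-02]), 'qd': array([ 3.30312373e-04,  9.88777165e-04, -5.96832459e-04,  1.35653266e-03,
        1.07949907e-06, -8.79494081e-04]), 'effort': array([-1.53750298e-03, -5.31805658e+01, -3.52735734e+01,  7.07558286e-02,
        2.43994006e-02, -4.79655944e-05]), 'eef_pos': array([5.49728764e+02, 1.76257040e-02, 2.04867367e+02]), 'eef_rot': array([-3.14147523e+00,  1.20143556e-03,  1.20927620e-05]), 'wrist_force': array([-0.14077791, -0.04706979,  0.42135922]), 'moment': array([ 0.03229268, -0.04153615,  0.03673682]), 'finger_gap': 94.25053975210714}
scene {'fx': 399.92361549259743, 'fy': 399.92361549259743, 'cx': 276.5177325000098, 'cy': 215.7088085990474, 'R': array([[ 0.45197907,  0.89194402, -0.01227934],
       [ 0.77482466, -0.39937705, -0.49004563],
       [-0.44199736,  0.21197603, -0.87161029]]), 't': array([-219.98212073, -389.36093439, 1242.84882939])}
side {'fx': 470.75871497733976, 'fy': 470.75871497733976, 'cx': 279.9699000141618, 'cy': 214.43230120733475, 'R': array([[-0.83201739, -0.55424504, -0.02365381],
       [-0.2556074 ,  0.42085606, -0.87037063],
       [ 0.49235345, -0.71811741, -0.4918287 ]]), 't': array([445.379083  , 218.60013794, 626.14798927])}
wrist {'fx': 355.62342188802273, 'fy': 355.62342188802273, 'cx': 285.129096961936, 'cy': 206.4663430769468, 'tool_from_camera': array([[ 9.99999797e-01, -1.18123285e-04, -6.25980415e-04,
        -8.43471666e-01],
       [ 2.64666390e-04,  9.70872118e-01,  2.39598122e-01,
        -6.90060915e+01],
       [ 5.79444814e-04, -2.39598239e-01,  9.70871952e-01,
        -1.79863637e+02],
       [ 0.00000000e+00,  0.00000000e+00,  0.00000000e+00,
         1.00000000e+00]])}
```

View pics/scene0.png

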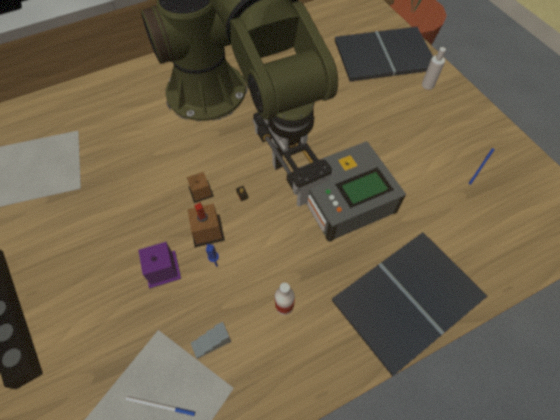

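View pics/side0.png

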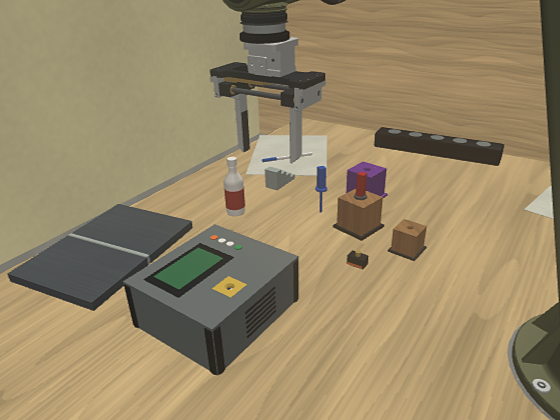

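View pics/wrist0.png

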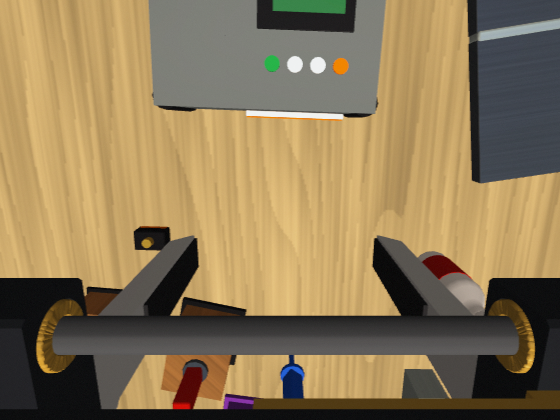

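```bash
python3 - <<'E'
from h import *
for n,(a,b,c,e) in {'scene':(130,280,130,280),'side':(150,310,200,440)}.items():
    z=np.load(f'{n}0.npz'); im=z['im'][a:b,c:e]
    k=min(800//im.shape[1],600//im.shape[0]); cv2.imwrite(f'pics/{n}crop.png',cv2.resize(im[:,:,::-1],None,fx=k,fy=k,interpolation=cv2.INTER_NEAREST)); print(k)
    d=z['d']; cal=manip.calibration(n); W=cloud(cal,d); hsv=cv2.cvtColor(z['im'],cv2.COLOR_RGB2HSV)
    def rep(name,m):
        m=m&(d>0); P=W[m]
        if len(P): print(n,name,len(P),'med',np.median(P,0).round(1),'lo',np.percentile(P,2,axis=0).round(1),'hi',np.percentile(P,98,axis=0).round(1))
    H,S,V=hsv[...,0],hsv[...,1],hsv[...,2]
    red=((H<6)|(H>174))&(S>170)&(V>60)
    rep('redpin',red&(W[...,2]>75)&(W[...,2]<135)&(W[...,1]>50))
    rep('yellow',(H>18)&(H<32)&(S>170)&(abs(W[...,2]-85)<6))
    rep('table',(abs(W[...,2])<8))
    m=(abs(W[...,2]-70)<5)&(H<20)&(S>60)&(W[...,0]<700)&(W[...,1]>50)
    rep('stand top',m)
    pts=W[m][:,:2].astype(np.float32)
    if len(pts)>5: print(cv2.minAreaRect(pts))
    m=(abs(W[...,2]-85)<5)&(W[...,1]<0)&(W[...,0]<800)
    rep('dock top',m); print(cv2.minAreaRect(W[m][:,:2].astype(np.float32)))
    m=(H>18)&(H<32)&(S>170)&(abs(W[...,2]-85)<6); print('yel',cv2.minAreaRect(W[m][:,:2].astype(np.float32)))
E
```

```text
4
scene yellow 130 med [486.3 199.8  84.2] lo [471.2 181.7  80.1] hi [502.7 214.3  87.2]
scene table 140841 med [ 540.4 -160.6   -0.8] lo [-186.7 -622.8   -4.1] hi [928.1 695.5   3.1]
scene stand top 12 med [622.5  76.6  71.9] lo [113.5  55.4  65.2] hi [631.5 547.5  74.8]
((417.449462890625, 235.43441772460938), (633.46923828125, 506.9323425292969), 65.75060272216797)
scene dock top 276 med [510.7 -88.7  85. ] lo [-622.9 -469.9   80.2] hi [734.2  -8.3  89.7]
((26.87158203125, -171.24859619140625), (1415.6920166015625, 308.4043273925781), 13.06535530090332)
yel ((-81.78167724609375, -89.44964599609375), (1313.500732421875, 115.44937896728516), 29.954055786132812)
3
side yellow 2 med [489.4 198.6  84.2] lo [472.4 184.2  83.2] hi [506.4 213.1  85.1]
side table 104296 med [399.8  45.9  -0.8] lo [ 110.8 -690.6   -2.8] hi [927.6 431.6   3.4]
side stand top 30 med [444.   92.1  70.1] lo [442.4  86.2  65.1] hi [629.2 277.4  74.8]
((511.16375732421875, 206.4177703857422), (266.05194091796875, 74.0630874633789), 45.11858367919922)
side dock top 374 med [ 583.5 -197.9   84.9] lo [  406.9 -2035.8    80.3] hi [779.  -78.   89.8]
((563.51513671875, -1061.4854736328125), (405.072998046875, 1959.6739501953125), 1.9837795495986938)
yel ((489.42340087890625, 198.62155151367188), (46.46175003051758, 0.0), -139.6648712158203)
```

```bash
python3 - <<'E'
from h import *
for n in ['scene','side']:
    z=np.load(f'{n}0.npz'); d=z['d']; cal=manip.calibration(n); W=cloud(cal,d); hsv=cv2.cvtColor(z['im'],cv2.COLOR_RGB2HSV)
    H,S,V=[hsv[...,i] for i in range(3)]
    def rep(name,m):
        m=(m&(d>0)).astype(np.uint8)
        k,l,st,c=cv2.connectedComponentsWithStats(m)
        for i in range(1,k):
            if st[i,4]<15: continue
            P=W[l==i]; r=cv2.minAreaRect(P[:,:2].astype(np.float32))
            print(n,name,st[i,4],'px',c[i].round(),'med',np.median(P,0).round(1),'lo',np.percentile(P,2,axis=0).round(1),'hi',np.percentile(P,98,axis=0).round(1),'rect',np.round(r[0],1),np.round(r[1],1),round(r[2],1))
    X,Y,Z=W[...,0],W[...,1],W[...,2]
    on=(X>300)&(X<850)&(abs(Y)<450)
    rep('red',((H<8)|(H>172))&(S>150)&(V>60)&on&(Z>60)&(Z<140))
    rep('yel',(H>15)&(H<35)&(S>150)&on&(abs(Z-85)<8))
    rep('top70',on&(abs(Z-70)<4)&(Y<100))
    rep('top85',on&(abs(Z-85)<4)&(Y>50))
    rep('blue',(H>100)&(H<130)&(S>120)&on)
E
```

```text
scene red 80 px [199. 210.] med [ 464.1 -181.6  118. ] lo [ 452.3 -187.7   80.5] hi [ 466.8 -174.7  124. ] rect [ 459.2 -181.1] [15.9 13.7] 3.1
scene yel 152 px [347. 162.] med [486.  200.3  84.2] lo [469.9 182.2  80.3] hi [503.5 215.1  86.9] rect [486.8 199.2] [34.4 36.2] 85.6
scene top70 538 px [202. 218.] med [ 463.6 -183.7   69.3] lo [ 424.1 -213.5   66.4] hi [ 490.6 -147.2   73.4] rect [ 457.4 -180.2] [64.3 66.8] 78.1
scene top70 31 px [322. 213.] med [576.7  75.3  68.5] lo [550.1  71.1  66.1] hi [603.5  76.8  73.8] rect [576.8  73.5] [ 5.3 57. ] 87.3
scene top70 17 px [335. 226.] med [622.7  82.7  70.3] lo [617.2  71.7  66.5] hi [624.8  98.3  73.8] rect [622.7  84.5] [28.   6.4] 75.9
scene top70 743 px [154. 258.] med [ 505.3 -315.    68.9] lo [ 471.8 -346.1   66.5] hi [ 536.8 -282.6   71.8] rect [ 504.  -314.2] [64.5 67.2] 81.6
scene top70 15 px [213. 256.] med [ 561.  -196.8   69.6] lo [ 555.7 -205.6   66.5] hi [ 565.7 -186.4   73.6] rect [ 561.3 -195.5] [ 9.9 19.8] 5.6
scene top85 4447 px [355. 184.] med [553.9 185.6  84.7] lo [452.7  79.7  81.8] hi [624.2 273.1  87.8] rect 
[... 1188 characters left out ...]
70 27 px [294. 267.] med [444.9  93.2  70.4] lo [442.4  86.2  66.3] hi [447.4  99.8  73.4] rect [444.8  93.1] [14.1  3.2] 76.3
side top85 9456 px [211. 275.] med [529.3 193.6  84.4] lo [450.6  83.1  82.4] hi [625.  276.1  86.5] rect [539.1 176.9] [203.4 182.8] 88.1
side blue 23 px [269. 159.] med [ 818.5 -370.7    7.2] lo [ 807.3 -384.4    4.3] hi [ 830.  -356.9   10. ] rect [ 818.4 -370.7] [35.   7.3] 47.4
side blue 18 px [322. 167.] med [ 557.9 -195.4  106.9] lo [ 549.4 -201.1  105.2] hi [ 563.6 -188.   108.3] rect [ 558.1 -194.4] [13.1 14.6] 43.7
side blue 20 px [321. 189.] med [ 553.8 -188.    59.4] lo [ 548.2 -201.    58.1] hi [ 567.3 -184.2   61.2] rect [ 558.3 -193. ] [17.4 20.2] 89.0
```

View pics/scenecrop.png

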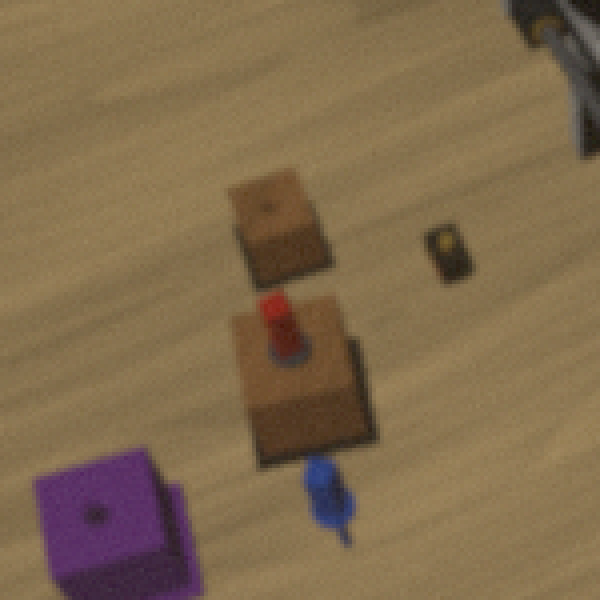

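View pics/sidecrop.png

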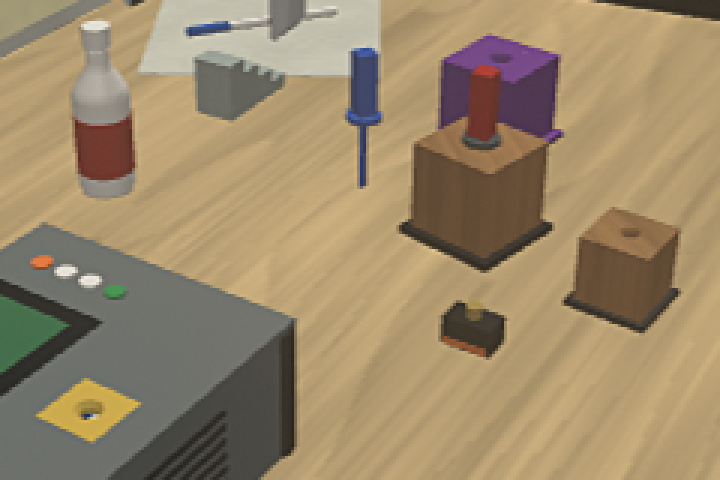

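Stands: the wooden one with the red pin at scene (204,222) is 64 mm wide. The small wooden one is at (200,187) and the purple one at (158,262). The first is meant, since it is wooden and the larger. The red pin is at (199,210), and the blue look-alike at (212,254) stays untouched. The crops confirm this. I'm moving above the pin for a closer look.

Emit:
arm_command([
  [1, [-1.8, 3.5, 0], 0],
  [1, [-1.8, 3.5, 0], 0],
  [1, [-1.8, 3.5, 0], 0],
  [1, [-1.8, 3.5, 0], 0],
  [1, [-1.8, 3.0, 0], 0],
], force=25)

```text
clock: 0.57
eef_pos: [458.7, -171.7, 205.3]
eef_rot: [3.142, 0.0, -0.0]
wrist_force: [1.0, 0.6, -0.6]
finger_gap: 93.9
```

```bash
cat >> h.py <<'E'
from scipy.spatial.transform import Rotation as Ro
def wcal(s):
    T=np.eye(4); T[:3,:3]=Ro.from_euler('xyz',s['eef_rot']).as_matrix(); T[:3,3]=s['eef_pos']
    c=manip.calibration('wrist'); C=T@np.array(c['tool_from_camera']); R=C[:3,:3].T
    return dict(fx=c['fx'],fy=c['fy'],cx=c['cx'],cy=c['cy'],R=R,t=-R@C[:3,3])
E
python3 - <<'E'
from h import *
manip.camera('side')
s=manip.read_state(); im,d=manip.camera('wrist'); print(s['clock'],s['eef_pos'],s['eef_rot'],s['qd'].round(3))
np.savez('w1.npz',im=im,d=d); cv2.imwrite('pics/w1.png',im[:,:,::-1])
cal=wcal(s); W=cloud(cal,d); X,Y,Z=[W[...,i] for i in range(3)]
hsv=cv2.cvtColor(im,cv2.COLOR_RGB2HSV);H,S,V=[hsv[...,i] for i in range(3)]
near=(abs(X-459)<45)&(abs(Y+180)<45)
for n,m in [('pin top',near&(Z>112)&(Z<130)&((H<8)|(H>172))&(S>150)),('stand top',near&(abs(Z-70)<4))]:
    P=W[m]; 
    if len(P): print(n,len(P),np.median(P,0),cv2.minAreaRect(P[:,:2].astype(np.float32)))
E
```

```text
0.6167 [ 456.57233699 -175.34533903  205.33217817] [ 3.14053065e+00  9.90992165e-04 -2.63635107e-03] [ 0.102  0.021 -0.026  0.01   0.008  0.151]
pin top 453 [ 456.88438625 -179.30085673  123.23788574] ((456.8642578125, -180.67417907714844), (15.465797424316406, 15.944256782531738), 0.27146247029304504)
stand top 3984 [ 457.03305473 -175.41436928   70.49778786] ((456.898681640625, -180.9131622314453), (64.43065643310547, 64.21125030517578), 77.30307006835938)
```

View pics/w1.png

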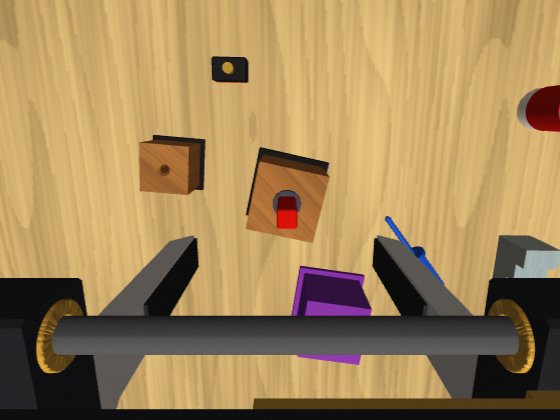

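Pin handle seen at (287,215), aligned with the world axes, near (457,-181) with its top at z=123, as expected. I'll settle and measure again with the arm at rest.

Emit:
arm_command([
  [1, [0, 0, 0], 0],
  [1, [0, 0, 0], 0],
])

```text
clock: 0.83
eef_pos: [460.3, -169.5, 205.4]
eef_rot: [-3.141, -0.0, 0.0]
wrist_force: [0.6, 0.1, -0.2]
finger_gap: 94.0
```

```bash
cat > pinlook.py <<'E'
from h import *
s=manip.read_state(); im,d=manip.camera('wrist'); print(s['clock'],s['eef_pos'],s['eef_rot'],s['qd'].round(3))
cal=wcal(s); W=cloud(cal,d); X,Y,Z=[W[...,i] for i in range(3)]
hsv=cv2.cvtColor(im,cv2.COLOR_RGB2HSV);H,S,V=[hsv[...,i] for i in range(3)]
near=(abs(X-459)<45)&(abs(Y+180)<45)
for n,m in [('pin top',near&(Z>119)&(Z<130)&((H<8)|(H>172))&(S>150)),('stand top',near&(abs(Z-70)<4))]:
    P=W[m]; 
    if len(P): print(n,len(P),np.median(P,0),cv2.minAreaRect(P[:,:2].astype(np.float32)))
E
python3 pinlook.py
```

```text
0.8333 [ 460.27533459 -169.51057219  205.41045998] [-3.14138449e+00 -9.91871643e-06  9.67859935e-05] [ 0.019  0.003 -0.004  0.002 -0.    -0.001]
pin top 401 [ 456.83178411 -179.91679404  123.2321665 ] ((456.7850646972656, -180.5791778564453), (15.578024864196777, 15.440387725830078), 89.71807861328125)
stand top 3925 [ 457.30996084 -175.0351094    70.50931614] ((456.8641052246094, -180.9300079345703), (64.55986022949219, 63.996620178222656), 77.29457092285156)
```

Emit:
arm_command([
  [1, [-0.25, 1.1, 1.0], 0],
  [1, [0, 0, 2.0], 0],
  [1, [0, 0, 3.5], 0],
  [1, [0, 0, 3.5], 0],
  [1, [0, 0, 2.1], 0],
])

```text
clock: 1.3
eef_pos: [456.2, -180.2, 80.6]
eef_rot: [-3.14, 0.003, 0.001]
wrist_force: [0.1, -1.1, 0.4]
finger_gap: 93.9
```

Emit:
arm_command([
  [1, [0, 0, 0], 0],
  [1, [0, 0, 0], 0],
  [0, [0, 0, 0], 0],
  [0, [0, 0, 0], 0],
  [0, [0, 0, 0], 0],
], force=30)

```text
clock: 1.72
eef_pos: [458.2, -181.3, 85.8]
eef_rot: [3.141, -0.002, 0.0]
wrist_force: [-0.5, 0.2, -0.2]
finger_gap: 77.5
```

Emit:
arm_command([
  [0, [0, 0, 0], 0],
  [0, [0, 0, 0], 0],
  [0, [0, 0, 0], 0],
  [0, [0, 0, 0], 0],
  [0, [0, 0, 0], 0],
])

```text
clock: 2.13
eef_pos: [457.5, -181.0, 84.5]
eef_rot: [-3.142, -0.0, -0.0]
wrist_force: [-0.1, -0.6, 0.0]
finger_gap: 44.2
```

```bash
python3 - <<'E'
from h import *
print(manip.read_state())
im,d=manip.camera('side'); cv2.imwrite('pics/s2.png',im[:,:,::-1])
E
```

```text
{'clock': 2.1333, 'joints': array([-4.51195504e-01,  3.14077703e-01,  1.80878623e+00,  4.21594774e-05,
        1.01870505e+00, -4.51190957e-01]), 'qd': array([-0.00026664,  0.00190452,  0.00067608, -0.00122689, -0.00119205,
       -0.00196084]), 'effort': array([ 3.24395238e-03, -4.87205172e+01, -2.99703062e+01,  5.10881783e-02,
        4.90156095e-02, -3.84156101e-04]), 'eef_pos': array([ 457.49323802, -180.98858924,   84.4990502 ]), 'eef_rot': array([-3.14157067e+00, -3.69515296e-05, -2.66580952e-05]), 'wrist_force': array([-0.11257528, -0.55233622,  0.02352535]), 'moment': array([ 0.00628839, -0.02914319, -0.00768615]), 'finger_gap': 44.15595058836154}
```

View pics/s2.png

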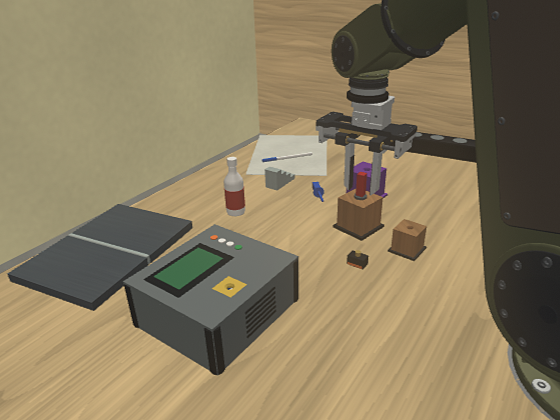

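The fingers are closing around the red pin at side (361,185). The blue look-alike, which was balanced on its tip, has toppled by itself to (318,190). My fingers stayed about 40 mm away from it, and it is still on the table.

Emit:
arm_command([
  [0, [0, 0, 0], 0],
  [0, [0, 0, 0], 0],
  [0, [0, 0, 0], 0],
  [0, [0, 0, 0], 0],
  [0, [0, 0, 0], 0],
])

```text
clock: 2.6
eef_pos: [457.5, -181.0, 84.4]
eef_rot: [3.142, -0.0, 0.0]
wrist_force: [1.2, 0.4, 0.6]
finger_gap: 15.4
```

Emit:
arm_command([
  [0, [0, 0, 0], 0],
  [0, [0, 0, 0], 0],
])

```text
clock: 2.77
eef_pos: [457.5, -181.0, 84.4]
eef_rot: [-3.142, 0.0, -0.0]
wrist_force: [0.5, -0.8, -1.6]
finger_gap: 15.6
```

Emit:
arm_command([
  [0, [0, 0, -0.5], 0],
  [0, [0, 0, -2.0], 0],
  [0, [0, 0, -2.5], 0],
  [0, [0, 0, -2.5], 0],
  [0, [0, 0, -2.5], 0],
])

```text
clock: 3.18
eef_pos: [457.3, -180.9, 185.9]
eef_rot: [-3.142, 0.0, 0.0]
wrist_force: [-0.4, -0.3, -0.4]
finger_gap: 16.1
```

Emit:
arm_command([
  [0, [0, 0, 0], 0],
  [0, [0, 0, 0], 0],
])

```text
clock: 3.35
eef_pos: [457.9, -181.2, 185.6]
eef_rot: [3.141, -0.002, -0.0]
wrist_force: [0.2, 0.9, -0.4]
finger_gap: 16.0
```

```bash
python3 - <<'E'
from h import *
s=manip.read_state(); print(s['eef_pos'],s['wrist_force'],s['finger_gap'])
for n in ['side','scene']:
    im,d=manip.camera(n); cv2.imwrite(f'pics/{n}3.png',im[:,:,::-1]); np.savez(n+'3.npz',im=im,d=d)
im=cv2.imread('pics/side3.png')[60:260,260:460]; cv2.imwrite('pics/side3c.png',cv2.resize(im,None,fx=3,fy=3))
E
```

```text
[ 457.85589569 -181.17780121  185.63996349] [ 0.19363766  0.8841802  -0.40416791] 15.995621529008853
```

View pics/side3c.png

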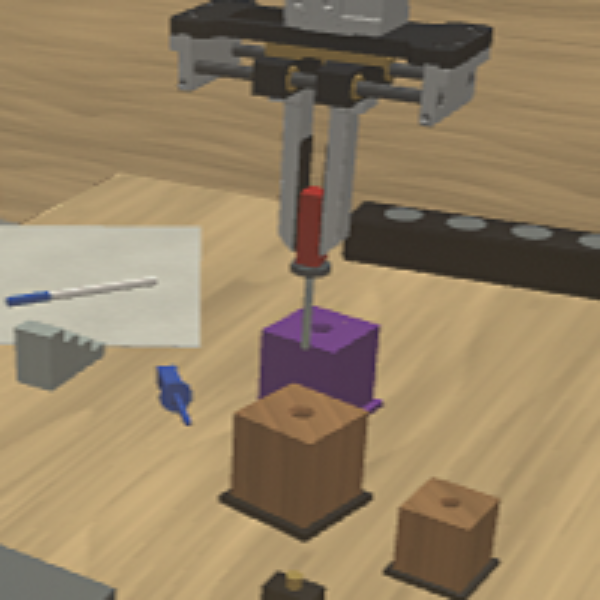

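```bash
python3 - <<'E'
from h import *
def pr(c,X):
    p=np.array(c['R'])@X+np.array(c['t']); return np.array([c['fx']*p[0]/p[2]+c['cx'],c['fy']*p[1]/p[2]+c['cy']])
for n,c in [('side',(330,110,70,70)),('scene',(170,150,70,70))]:
    cal=manip.calibration(n)
    for nm,X in [('tip',[457.5,-181,116]),('collar',[457.5,-181,173.5]),('top',[457.5,-181,224]),('hole',[457,-180.8,70])]:
        print(n,nm,pr(cal,np.array(X)).round(1))
    x,y,w,h=c; 
    im=np.load(n+'3.npz')['im'][y:y+100,x:x+80,::-1]; cv2.imwrite(f'pics/{n}3z.png',cv2.resize(im,None,fx=6,fy=6,interpolation=cv2.INTER_CUBIC))
a=cv2.imread('pics/side3z.png');b=cv2.imread('pics/scene3z.png'); b=cv2.resize(b,(300,a.shape[0])) if 0 else b
cv2.imwrite('pics/z3.png',cv2.resize(np.hstack([a[:600,:400],b[:600,:400]]),(800,600)))
E
```

```text
side tip [362.6 176. ]
side collar [364.5 148.5]
side top [366.3 122.9]
side hole [361.4 196.9]
scene tip [198.4 207.1]
scene collar [193.4 193.3]
scene top [188.6 179.8]
scene hole [201.9 216.8]
```

View pics/z3.png

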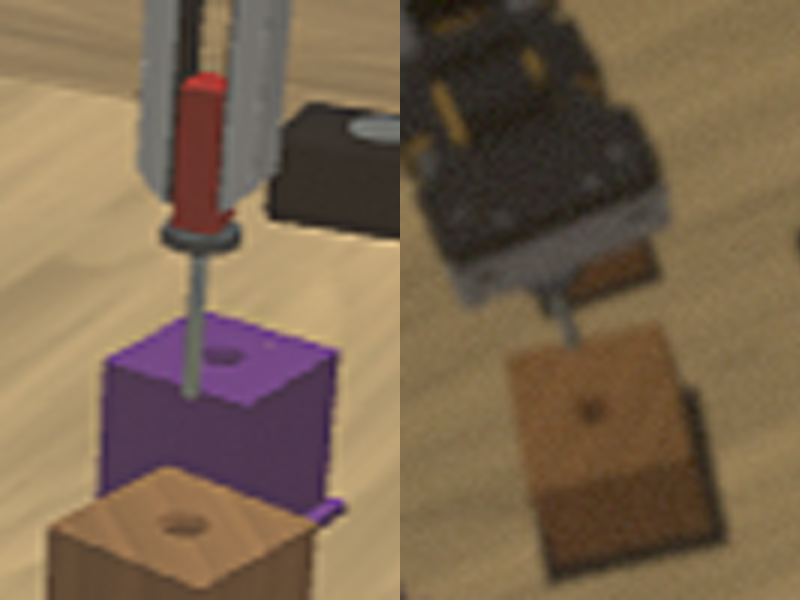

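Emit:
arm_command([
  [0, [0.2, -2.5, 0], 0],
  [0, [0.3, -3.9, 0], 0],
  [0, [0.3, -3.9, 0], 0],
  [0, [0.3, -3.9, 0], 0],
  [0, [0.3, -3.9, 0], 0],
])

```text
clock: 3.87
eef_pos: [470.8, 1.7, 183.3]
eef_rot: [-3.141, 0.002, -0.001]
wrist_force: [1.2, -0.5, -0.4]
finger_gap: 15.7
```

Emit:
arm_command([
  [0, [0.3, -4.0, 0], 0],
  [0, [0.3, -4.0, 0], 0],
  [0, [0.3, -4.0, 0], 0],
  [0, [0.3, -4.0, 0], 0],
  [0, [0.4, -3.5, 0], 0],
])

```text
clock: 4.28
eef_pos: [486.6, 197.4, 183.3]
eef_rot: [3.141, 0.002, 0.001]
wrist_force: [0.8, -1.4, -0.9]
finger_gap: 15.9
```

Emit:
arm_command([
  [0, [0, 0, 0], 0],
  [0, [0, 0, 0], 0],
  [0, [0, 0, 0], 0],
  [0, [0, 0, 0], 0],
])

```text
clock: 4.62
eef_pos: [487.4, 193.9, 184.0]
eef_rot: [3.141, 0.001, -0.001]
wrist_force: [-0.7, -0.1, -0.4]
finger_gap: 15.8
```

```bash
cat > look.py <<'E'
import sys
from h import *
t=sys.argv[1]
s=manip.read_state(); print(s['clock'],s['eef_pos'],s['eef_rot'],s['wrist_force'],s['finger_gap'])
def pr(c,X):
    p=np.array(c['R'])@X+np.array(c['t']); return np.array([c['fx']*p[0]/p[2]+c['cx'],c['fy']*p[1]/p[2]+c['cy']])
tip=np.array(s['eef_pos'])-[0,0,69.4]
out=[]
for n in ['side','scene','wrist']:
    cal=wcal(s) if n=='wrist' else manip.calibration(n)
    im,d=manip.camera(n); np.savez(f'{n}_{t}.npz',im=im,d=d,**cal)
    u=pr(cal,tip); x,y=np.clip((u-[22,35]).astype(int) if n!='wrist' else (u-[44,60]).astype(int),0,None); w,h=(44,70) if n!='wrist' else (88,140)
    y=min(y,420-h)
    c=im[y:y+h,x:x+w,::-1]; k=264/w; out.append(cv2.resize(c,(264,420),interpolation=cv2.INTER_CUBIC))
    print(n,'tip pred',u.round(1),'crop origin',x,y,'scale',k)
    W=cloud(cal,d); hsv=cv2.cvtColor(im,cv2.COLOR_RGB2HSV);H,S=hsv[...,0],hsv[...,1]
    m=(H>15)&(H<35)&(S>130)&(abs(W[...,2]-85)<8)&(W[...,0]>420)&(W[...,0]<560)&(W[...,1]>100)
    if m.sum()>10: print('  yel',m.sum(),cv2.minAreaRect(W[m][:,:2].astype(np.float32)),np.median(W[m][:,2]))
cv2.imwrite(f'pics/l_{t}.png',np.hstack(out))
E
python3 look.py a
```

```text
4.6167 [487.37661882 193.85858715 183.97749715] [ 3.14113906e+00  8.84429929e-04 -1.21612877e-03] [-0.68193457 -0.14672501 -0.35153874] 15.803792543875396
side tip pred [230.6 267.7] crop origin 208 232 scale 6.0
  yel 360 ((489.6141052246094, 198.60340881347656), (35.81278610229492, 36.79163360595703), 88.23465728759766) 84.0218066185922
scene tip pred [347.5 155.7] crop origin 325 120 scale 6.0
  yel 166 ((508.5341796875, 187.2768096923828), (42.48581314086914, 91.48831176757812), 60.986534118652344) 84.41265056129956
wrist tip pred [286.6 216.4] crop origin 242 156 scale 3.0
  yel 1804 ((486.02032470703125, 198.23944091796875), (36.2506217956543, 36.30352783203125), 87.77583312988281) 85.12313185251955
```

View pics/l_a.png

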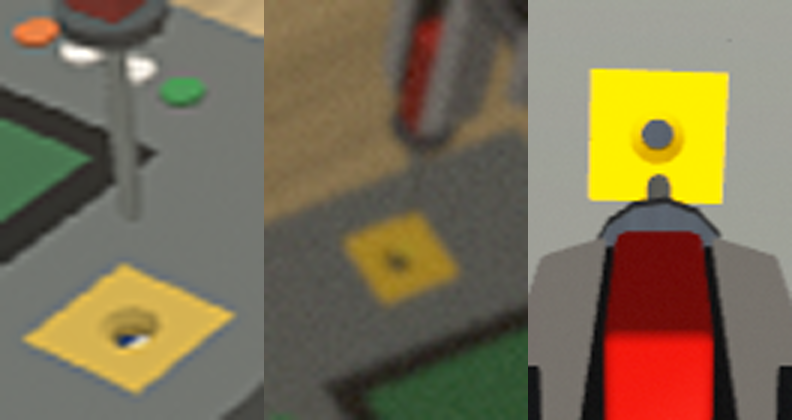

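Wrist crop: shaft tip at about (285,215), port hole at (285,201). Side crop: hole at (230,287). The port is at about (487.5,198). I'll lower to just above it and check again.

Emit:
arm_command([
  [0, [0, -0.35, 0.5], 0],
  [0, [0, 0, 1.0], 0],
  [0, [0, 0, 0.8], 0],
  [0, [0, 0, 0], 0],
  [0, [0, 0, 0], 0],
])

```text
clock: 5.18
eef_pos: [487.2, 198.4, 160.7]
eef_rot: [3.141, 0.001, -0.0]
wrist_force: [-0.0, -0.5, -0.1]
finger_gap: 15.8
```

```bash
python3 look.py b; python3 -c "
from h import *
print(manip.read_state()['eef_pos'])"
```

```text
5.1833 [487.1752827  198.35307233 160.65637505] [ 3.14111183e+00  1.42858575e-03 -2.43134072e-05] [-0.00519883 -0.48697338 -0.07648861] 15.797055037675502
side tip pred [230.  282.5] crop origin 207 247 scale 6.0
  yel 334 ((489.02825927734375, 198.65396118164062), (37.5502815246582, 37.48653030395508), 1.226668119430542) 84.08422961816815
scene tip pred [347.6 160.8] crop origin 325 125 scale 6.0
  yel 150 ((487.3290710449219, 198.26626586914062), (35.55548095703125, 37.58586883544922), 88.15262603759766) 84.09996563611745
wrist tip pred [286.6 216.4] crop origin 242 156 scale 3.0
  yel 1621 ((485.7727355957031, 198.2586669921875), (36.21711349487305, 36.29386520385742), 87.84444427490234) 84.58417951219728
[487.6304198  198.52030147 161.69370401]
```

View pics/l_b.png

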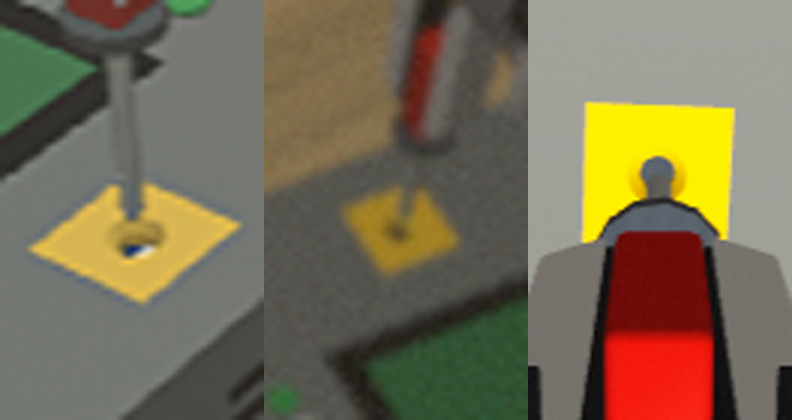

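Tip 7 mm above the mouth and nearly centred in all three views: wrist hole (285,214), side hole (230,287). Small correction, then down.

Emit:
arm_command([
  [0, [-0.05, 0.06, 0], 0],
  [0, [0, 0, 0.4], 0],
  [0, [0, 0, 0.3], 0],
  [0, [0, 0, 0.3], 0],
  [0, [0, 0, 0], 0],
])

```text
clock: 5.75
eef_pos: [486.7, 197.8, 150.6]
eef_rot: [3.141, 0.001, -0.0]
wrist_force: [-0.5, 0.3, -0.2]
finger_gap: 15.5
```

```bash
python3 look.py c
```

```text
5.75 [486.71043906 197.79326041 150.64459525] [ 3.14127007e+00  1.02902045e-03 -1.60006108e-05] [-0.53907309  0.3490535  -0.18698433] 15.536215047323843
side tip pred [231.  287.9] crop origin 209 252 scale 6.0
  yel 312 ((489.5384826660156, 198.52606201171875), (36.458831787109375, 37.49498748779297), 87.35186767578125) 84.22286594486488
scene tip pred [346.8 163.2] crop origin 324 128 scale 6.0
  yel 147 ((487.0190734863281, 199.06178283691406), (37.58400344848633, 37.81359100341797), 85.88243103027344) 84.07975100782328
wrist tip pred [286.6 216.4] crop origin 242 156 scale 3.0
  yel 1629 ((486.02301025390625, 199.65228271484375), (33.40895080566406, 36.15972137451172), 87.72764587402344) 84.83544221450188
```

View pics/l_c.png

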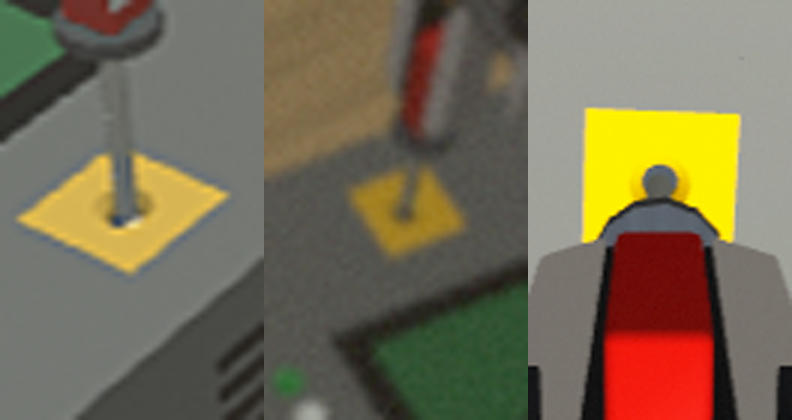

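The tip is in the bevel, central, with no contact force. I'll go on down gently.

Emit:
arm_command([
  [0, [0, 0, 0.3], 0],
  [0, [0, 0, 0.3], 0],
  [0, [0, 0, 0.2], 0],
  [0, [0, 0, 0], 0],
])

```text
clock: 6.23
eef_pos: [486.8, 197.8, 142.9]
eef_rot: [3.141, 0.001, -0.0]
wrist_force: [0.3, -0.4, -0.3]
finger_gap: 15.7
```

Emit:
arm_command([
  [0, [0, 0, 0.2], 0],
  [0, [0, 0, 0.1], 0],
  [0, [0, 0, 0], 0],
])

```text
clock: 6.48
eef_pos: [486.9, 197.9, 140.2]
eef_rot: [3.141, 0.0, -0.0]
wrist_force: [0.4, -0.3, -0.1]
finger_gap: 15.7
```

Emit:
arm_command([
  [0, [0, 0, 0.15], 0],
  [0, [0, 0, 0.15], 0],
  [0, [0, 0, 0], 0],
  [0, [0, 0, 0], 0],
])

```text
clock: 6.82
eef_pos: [487.0, 197.9, 137.4]
eef_rot: [3.142, 0.0, -0.0]
wrist_force: [-0.3, 0.2, -0.9]
finger_gap: 15.9
```

Emit:
arm_command([
  [0, [0, 0, 0.15], 0],
  [0, [0, 0, 0.15], 0],
  [0, [0, 0, 0], 0],
  [0, [0, 0, 0], 0],
])

```text
clock: 7.15
eef_pos: [486.9, 197.9, 134.3]
eef_rot: [3.142, 0.0, 0.0]
wrist_force: [0.4, 0.6, -0.7]
finger_gap: 15.4
```

Emit:
arm_command([
  [0, [0, 0, 0.15], 0],
  [0, [0, 0, 0.15], 0],
  [0, [0, 0, 0], 0],
  [0, [0, 0, 0], 0],
])

```text
clock: 7.48
eef_pos: [486.9, 197.9, 131.3]
eef_rot: [3.142, 0.0, -0.0]
wrist_force: [-0.1, -0.0, -0.8]
finger_gap: 15.8
```

Tip at about z=62, still free.

Emit:
arm_command([
  [0, [0, 0, 0.1], 0],
  [0, [0, 0, 0.1], 0],
  [0, [0, 0, 0], 0],
  [0, [0, 0, 0], 0],
])

```text
clock: 7.82
eef_pos: [486.9, 197.9, 129.4]
eef_rot: [3.142, 0.0, 0.0]
wrist_force: [0.9, 0.2, -0.1]
finger_gap: 15.8
```

Emit:
arm_command([
  [0, [0, 0, 0.1], 0],
  [0, [0, 0, 0.1], 0],
  [0, [0, 0, 0], 0],
  [0, [0, 0, 0], 0],
])

```text
clock: 8.15
eef_pos: [487.0, 197.9, 127.4]
eef_rot: [3.142, 0.0, -0.0]
wrist_force: [-0.1, -0.0, 0.2]
finger_gap: 15.9
```

Emit:
arm_command([
  [0, [0, 0, 0.1], 0],
  [0, [0, 0, 0.1], 0],
  [0, [0, 0, 0], 0],
  [0, [0, 0, 0], 0],
])

```text
clock: 8.48
eef_pos: [486.9, 197.9, 125.4]
eef_rot: [3.142, 0.0, 0.0]
wrist_force: [1.1, -0.0, -0.3]
finger_gap: 15.7
```

Emit:
arm_command([
  [0, [0, 0, 0.1], 0],
  [0, [0, 0, 0.1], 0],
  [0, [0, 0, 0], 0],
  [0, [0, 0, 0], 0],
])

```text
clock: 8.82
eef_pos: [486.9, 197.9, 123.4]
eef_rot: [3.142, 0.0, 0.0]
wrist_force: [0.5, -0.9, -0.4]
finger_gap: 16.1
```

Emit:
arm_command([
  [0, [0, 0, 0.1], 0],
  [0, [0, 0, 0.1], 0],
  [0, [0, 0, 0], 0],
  [0, [0, 0, 0], 0],
])

```text
clock: 9.15
eef_pos: [487.1, 197.9, 121.6]
eef_rot: [-3.141, -0.0, -0.0]
wrist_force: [-0.5, 1.2, 2.1]
finger_gap: 15.4
```

Emit:
arm_command([
  [0, [0, 0, 0.1], 0],
  [0, [0, 0, 0.1], 0],
  [0, [0, 0, 0], 0],
  [0, [0, 0, 0], 0],
])

```text
clock: 9.48
eef_pos: [487.1, 197.9, 119.5]
eef_rot: [-3.142, -0.0, 0.0]
wrist_force: [-0.5, -0.2, 3.1]
finger_gap: 15.6
```

Contact made near TCP z≈122 (about 32–33 mm deep). Pressing in small steps.

Emit:
arm_command([
  [0, [0, 0, 0.1], 0],
  [0, [0, 0, 0.1], 0],
  [0, [0, 0, 0], 0],
  [0, [0, 0, 0], 0],
])

```text
clock: 9.82
eef_pos: [487.0, 197.9, 117.4]
eef_rot: [-3.142, -0.0, -0.0]
wrist_force: [0.7, 0.3, 3.9]
finger_gap: 16.0
```

Emit:
arm_command([
  [0, [0, 0, 0.1], 0],
  [0, [0, 0, 0.1], 0],
  [0, [0, 0, 0], 0],
  [0, [0, 0, 0], 0],
])

```text
clock: 10.15
eef_pos: [487.0, 198.0, 115.4]
eef_rot: [-3.141, -0.0, -0.0]
wrist_force: [0.9, 0.5, 6.0]
finger_gap: 16.1
```

```bash
python3 - <<'E'
from h import *
im,d=manip.camera('scene'); cv2.imwrite('pics/p1.png',cv2.resize(im[130:260,270:430,::-1],None,fx=4,fy=4))
print(manip.read_state()['wrist_force'])
E
```

```text
[0.04612944 0.85368549 5.09179161]
```

View pics/p1.png

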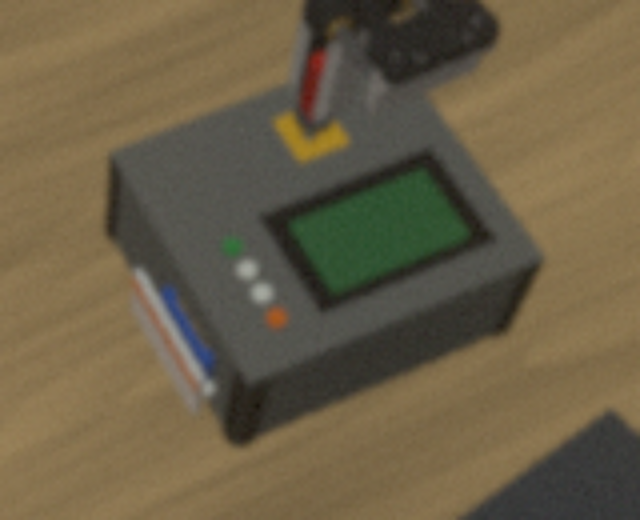

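The tray is coming out, with its blue battery showing at crop (185,325). I'll add half a millimetre for margin and hold.

Emit:
arm_command([
  [0, [0, 0, 0.05], 0],
  [0, [0, 0, 0], 0],
  [0, [0, 0, 0], 0],
  [0, [0, 0, 0], 0],
  [0, [0, 0, 0], 0],
])

```text
clock: 10.62
eef_pos: [487.1, 198.0, 115.0]
eef_rot: [-3.141, -0.0, 0.0]
wrist_force: [0.5, 0.5, 5.5]
finger_gap: 15.5
```

Emit:
arm_command([
  [0, [0, 0, 0], 0],
  [0, [0, 0, 0], 0],
  [0, [0, 0, 0], 0],
  [0, [0, 0, 0], 0],
  [0, [0, 0, 0], 0],
])

```text
clock: 11.03
eef_pos: [487.1, 198.0, 115.0]
eef_rot: [-3.141, -0.0, -0.0]
wrist_force: [-0.8, 0.8, 4.7]
finger_gap: 15.5
```

Emit:
arm_command([
  [0, [0, 0, 0], 0],
  [0, [0, 0, 0], 0],
  [0, [0, 0, 0], 0],
  [0, [0, 0, 0], 0],
  [0, [0, 0, 0], 0],
])

```text
clock: 11.45
eef_pos: [487.0, 198.0, 115.0]
eef_rot: [-3.141, -0.0, 0.0]
wrist_force: [0.1, 1.2, 5.5]
finger_gap: 15.6
```

Emit:
arm_command([
  [0, [0, 0, 0], 0],
  [0, [0, 0, 0], 0],
  [0, [0, 0, 0], 0],
  [0, [0, 0, 0], 0],
  [0, [0, 0, 0], 0],
])

```text
clock: 11.87
eef_pos: [487.1, 198.0, 115.0]
eef_rot: [-3.141, -0.0, 0.0]
wrist_force: [0.1, 0.9, 5.4]
finger_gap: 15.8
```

Emit:
arm_command([
  [0, [0, 0, 0], 0],
  [0, [0, 0, 0], 0],
  [0, [0, 0, 0], 0],
  [0, [0, 0, 0], 0],
  [0, [0, 0, 0], 0],
])

```text
clock: 12.28
eef_pos: [487.0, 198.0, 115.0]
eef_rot: [-3.141, -0.0, 0.0]
wrist_force: [-0.3, 0.9, 5.7]
finger_gap: 15.6
```

```bash
cat > tray.py <<'E'
import sys
from h import *
im,d=manip.camera('scene'); cv2.imwrite(f'pics/{sys.argv[1]}.png',cv2.resize(im[130:260,270:430,::-1],None,fx=4,fy=4))
s=manip.read_state(); print(s['clock'],s['wrist_force'],s['eef_pos'])
W=cloud(manip.calibration('scene'),d); a=np.deg2rad(-2.2)
R=np.array([[np.cos(a),np.sin(a)],[-np.sin(a),np.cos(a)]]); L=(W[...,:2]-[537.5,177.3])@R.T
m=(W[...,2]>15)&(W[...,2]<80)&(abs(L[...,0])<35)&(L[...,1]<-90)&(L[...,1]>-180)
print('tray min y rel',np.percentile(L[m][:,1],[1,5,20,50]))
E
python3 tray.py p2
```

```text
12.3333 [ 0.27702208 -0.13552164  5.21625578] [487.06140756 197.98495619 115.04759637]
tray min y rel [-151.4317487  -150.7421478  -149.21903464 -121.57167551]
```

View pics/p2.png

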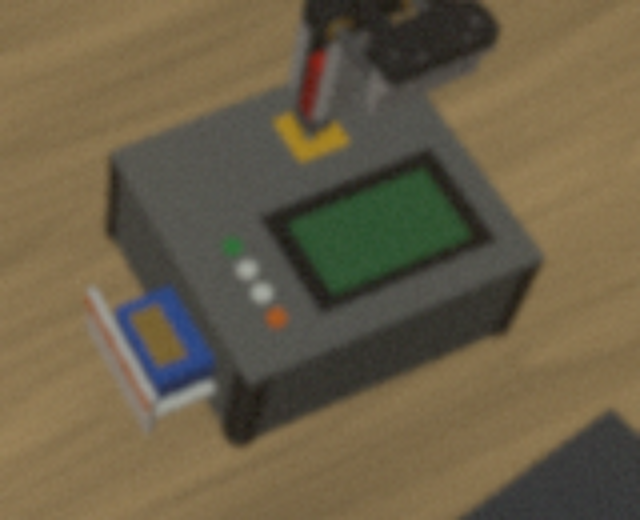

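Emit:
arm_command([
  [0, [0, 0, 0], 0],
  [0, [0, 0, 0], 0],
  [0, [0, 0, 0], 0],
  [0, [0, 0, 0], 0],
  [0, [0, 0, 0], 0],
])

```text
clock: 12.75
eef_pos: [487.1, 198.0, 115.0]
eef_rot: [-3.141, -0.0, -0.0]
wrist_force: [0.1, 1.3, 5.6]
finger_gap: 15.7
```

Emit:
arm_command([
  [0, [0, 0, 0], 0],
  [0, [0, 0, 0], 0],
  [0, [0, 0, 0], 0],
  [0, [0, 0, 0], 0],
  [0, [0, 0, 0], 0],
])

```text
clock: 13.17
eef_pos: [487.1, 198.0, 115.0]
eef_rot: [-3.141, -0.0, -0.0]
wrist_force: [-0.8, 1.1, 5.7]
finger_gap: 15.5
```

```bash
python3 tray.py p3
```

```text
13.2167 [-0.13424312  0.22028213  5.05435687] [487.06920343 197.97350698 115.04812783]
tray min y rel [-151.54322392 -150.71959487 -149.16522236 -122.24607763]
```

The tray is fully out and stationary: its front stands about 50 mm from the dock side (45 mm travel plus the front's thickness). I'm withdrawing the pin straight up.

Emit:
arm_command([
  [0, [0, 0, -0.5], 0],
  [0, [0, 0, -1.0], 0],
  [0, [0, 0, -1.5], 0],
  [0, [0, 0, -2.0], 0],
  [0, [0, 0, -2.1], 0],
])

```text
clock: 13.63
eef_pos: [486.4, 197.6, 186.7]
eef_rot: [3.141, 0.002, -0.0]
wrist_force: [0.0, -0.8, 0.4]
finger_gap: 15.6
```

Emit:
arm_command([
  [0, [0, 0, 0], 0],
  [0, [0, 0, 0], 0],
  [0, [0, 0, 0], 0],
])

```text
clock: 13.88
eef_pos: [486.5, 197.7, 185.2]
eef_rot: [3.141, 0.001, -0.0]
wrist_force: [-0.0, -0.2, -0.9]
finger_gap: 15.5
```

```bash
python3 tray.py p4; python3 look.py d
```

```text
13.9333 [-0.67393683  0.46884835 -0.30216473] [486.46030408 197.68902661 184.92646211]
tray min y rel [-151.50264707 -150.62015033 -149.18139687 -121.95813861]
13.9333 [486.46030408 197.68902661 184.92646211] [ 3.14095843e+00  1.85912502e-03 -5.34742440e-05] [-0.67393683  0.46884835 -0.30216473] 15.825187288823765
side tip pred [229.4 268.7] crop origin 207 233 scale 6.0
  yel 362 ((488.9181213378906, 198.81158447265625), (35.8681640625, 36.910091400146484), 89.54698181152344) 84.07226201386972
scene tip pred [348.7 154.6] crop origin 326 119 scale 6.0
  yel 164 ((486.999755859375, 198.5331268310547), (37.67087936401367, 36.5192985534668), 86.43316650390625) 84.34586654610484
wrist tip pred [286.7 216.4] crop origin 242 156 scale 3.0
  yel 1677 ((486.15960693359375, 198.31455993652344), (36.37151336669922, 36.293731689453125), 88.24349975585938) 85.36137958635757
```

View pics/l_d.png

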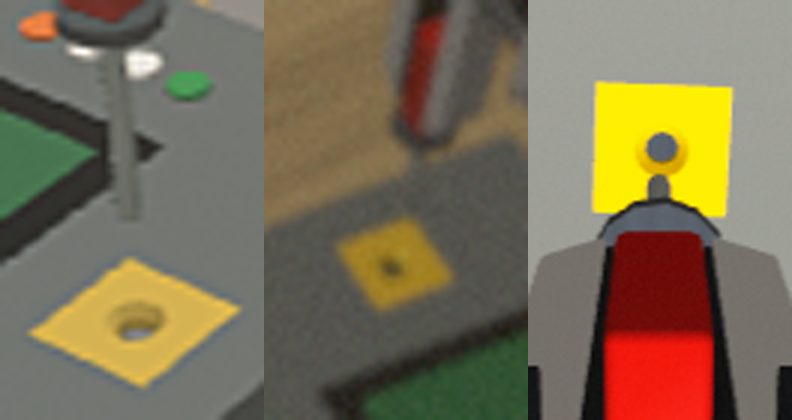

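The tray stays out and the pin is unmoved in the grip (tip still at wrist (285,215)). Back to the stand.

Emit:
arm_command([
  [0, [-0.2, 2.5, 0], 0],
  [0, [-0.3, 3.9, 0], 0],
  [0, [-0.3, 3.9, 0], 0],
  [0, [-0.3, 3.9, 0], 0],
  [0, [-0.3, 3.9, 0], 0],
])

```text
clock: 14.5
eef_pos: [472.3, 15.3, 185.6]
eef_rot: [-3.142, 0.001, 0.001]
wrist_force: [1.3, 1.0, -0.9]
finger_gap: 15.7
```

Emit:
arm_command([
  [0, [-0.3, 4.0, 0], 0],
  [0, [-0.3, 4.0, 0], 0],
  [0, [-0.3, 4.0, 0], 0],
  [0, [-0.3, 4.0, 0], 0],
  [0, [-0.3, 3.7, 0], 0],
])

```text
clock: 14.92
eef_pos: [457.2, -182.2, 185.6]
eef_rot: [-3.141, 0.001, -0.0]
wrist_force: [0.7, 0.0, -1.0]
finger_gap: 15.8
```

Emit:
arm_command([
  [0, [0, 0, 0], 0],
  [0, [0, 0, 0], 0],
  [0, [0, 0, 0], 0],
  [0, [0, 0, 0], 0],
  [0, [0, 0, 0], 0],
])

```text
clock: 15.33
eef_pos: [458.2, -179.0, 185.9]
eef_rot: [-3.141, 0.0, 0.002]
wrist_force: [0.0, -1.0, -0.0]
finger_gap: 16.3
```

```bash
python3 look.py e
```

```text
15.3333 [ 458.1846251  -179.03768369  185.90801179] [-3.14149529e+00  7.62975034e-05  1.65912522e-03] [ 0.02550016 -1.03676482 -0.04281357] 16.27179601702804
side tip pred [361.9 176. ] crop origin 339 141 scale 6.0
  yel 362 ((489.36224365234375, 198.72442626953125), (37.99506378173828, 36.71122360229492), 86.57849884033203) 84.02673758315615
scene tip pred [199.3 206.9] crop origin 177 171 scale 6.0
  yel 165 ((487.137451171875, 198.7913360595703), (38.121646881103516, 38.295318603515625), 88.2940902709961) 84.32424323886742
wrist tip pred [286.5 216.5] crop origin 242 156 scale 3.0
```

View pics/l_e.png

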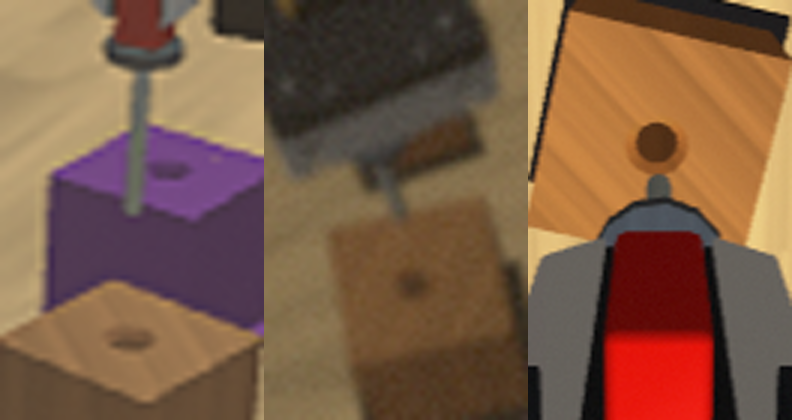

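Wrist hole at (285,203) is in line with the shaft (285,215). Lowering to just above the mouth.

Emit:
arm_command([
  [0, [0, 0, 1.0], 0],
  [0, [0, 0, 1.5], 0],
  [0, [0, 0, 1.3], 0],
  [0, [0, 0, 0], 0],
  [0, [0, 0, 0], 0],
])

```text
clock: 15.9
eef_pos: [457.7, -179.8, 147.4]
eef_rot: [-3.141, 0.001, 0.0]
wrist_force: [0.2, -0.5, 0.8]
finger_gap: 15.6
```

```bash
python3 look.py f;python3 -c "
from h import *
print(manip.read_state()['eef_pos'])"
```

```text
15.9 [ 457.74015172 -179.83555681  147.37428313] [-3.14095958e+00  1.29770301e-03  2.00522477e-04] [ 0.24052894 -0.54898907  0.82026656] 15.627095735353516
side tip pred [361.1 193.5] crop origin 339 158 scale 6.0
  yel 364 ((489.87872314453125, 198.8594512939453), (36.445281982421875, 36.50922393798828), 88.88687133789062) 83.96889563258864
scene tip pred [201.9 215.2] crop origin 179 180 scale 6.0
  yel 164 ((487.22760009765625, 197.8625946044922), (36.46062088012695, 37.62800216674805), 0.604223370552063) 84.23935944343972
wrist tip pred [286.6 216.5] crop origin 242 156 scale 3.0
[ 458.31878353 -180.21838899  148.63357104]
```

View pics/l_f.png

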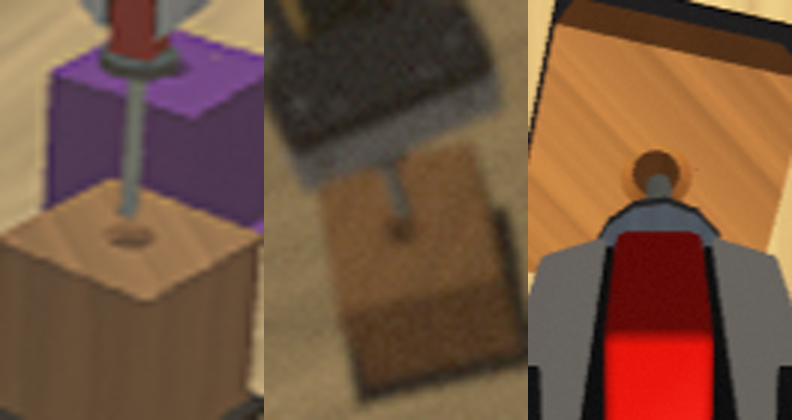

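Emit:
arm_command([
  [0, [-0.03, 0.05, 0.4], 0],
  [0, [0, 0, 0.8], 0],
  [0, [0, 0, 0.8], 0],
  [0, [0, 0, 0], 0],
  [0, [0, 0, 0], 0],
])

```text
clock: 16.47
eef_pos: [457.4, -180.5, 127.3]
eef_rot: [-3.141, 0.001, -0.0]
wrist_force: [0.9, 0.3, -0.0]
finger_gap: 15.6
```

Emit:
arm_command([
  [0, [0, 0, 0.8], 0],
  [0, [0, 0, 1.0], 0],
  [0, [0, 0, 1.0], 0],
  [0, [0, 0, 0.5], 0],
  [0, [0, 0, 0], 0],
])

```text
clock: 16.88
eef_pos: [457.0, -180.3, 93.3]
eef_rot: [-3.141, 0.002, 0.0]
wrist_force: [0.6, 0.2, -0.4]
finger_gap: 15.8
```

Emit:
arm_command([
  [0, [0, 0, 0.3], 0],
  [0, [0, 0, 0.2], 0],
  [0, [0, 0, 0], 0],
  [0, [0, 0, 0], 0],
])

```text
clock: 17.22
eef_pos: [457.8, -180.6, 90.1]
eef_rot: [3.142, -0.0, -0.0]
wrist_force: [-0.4, 0.2, -0.2]
finger_gap: 16.1
```

Emit:
arm_command([
  [0, [0, 0, 0.2], 0],
  [0, [0, 0, 0.2], 0],
  [0, [0, 0, 0], 0],
  [0, [0, 0, 0], 0],
])

```text
clock: 17.55
eef_pos: [457.7, -180.6, 85.9]
eef_rot: [-3.142, 0.0, 0.0]
wrist_force: [0.2, 0.1, -0.8]
finger_gap: 15.9
```

Emit:
arm_command([
  [0, [0, 0, 0.08], 0],
  [0, [0, 0, 0], 0],
  [0, [0, 0, 0], 0],
  [0, [0, 0, 0], 0],
])

```text
clock: 17.88
eef_pos: [457.7, -180.6, 85.2]
eef_rot: [3.142, -0.0, -0.0]
wrist_force: [-0.2, -0.2, -1.4]
finger_gap: 15.7
```

Emit:
arm_command([
  [0, [0, 0, 0.05], 0],
  [0, [0, 0, 0], 0],
  [0, [0, 0, 0], 0],
  [0, [0, 0, 0], 0],
])

```text
clock: 18.22
eef_pos: [457.7, -180.6, 84.7]
eef_rot: [-3.142, 0.0, 0.0]
wrist_force: [-0.2, 0.7, -0.3]
finger_gap: 15.9
```

Emit:
arm_command([
  [0, [0, 0, 0.03], 0],
  [0, [0, 0, 0], 0],
  [0, [0, 0, 0], 0],
  [0, [0, 0, 0], 0],
])

```text
clock: 18.55
eef_pos: [457.7, -180.6, 84.4]
eef_rot: [3.142, -0.0, 0.0]
wrist_force: [-0.4, 0.1, 1.4]
finger_gap: 16.0
```

Emit:
arm_command([
  [0.5, [0, 0, 0], 0],
  [0.5, [0, 0, 0], 0],
  [0.5, [0, 0, 0], 0],
  [0.5, [0, 0, 0], 0],
  [0.5, [0, 0, 0], 0],
])

```text
clock: 18.97
eef_pos: [457.7, -180.6, 84.3]
eef_rot: [3.142, 0.0, 0.0]
wrist_force: [-0.6, 0.2, -1.0]
finger_gap: 44.9
```

Emit:
arm_command([
  [0.5, [0, 0, 0], 0],
  [0.5, [0, 0, 0], 0],
  [0.5, [0, 0, 0], 0],
])

```text
clock: 19.22
eef_pos: [457.7, -180.6, 84.3]
eef_rot: [-3.142, 0.0, 0.0]
wrist_force: [0.2, -0.7, -0.3]
finger_gap: 47.0
```

Emit:
arm_command([
  [0.5, [0, 0, -1.0], 0],
  [0.5, [0, 0, -2.5], 0],
  [0.5, [0, 0, -3.0], 0],
  [0.5, [0, 0, -3.0], 0],
  [0.5, [0, 0, -2.0], 0],
])

```text
clock: 19.63
eef_pos: [458.1, -180.8, 202.9]
eef_rot: [3.14, -0.003, 0.0]
wrist_force: [0.0, -0.4, 0.3]
finger_gap: 47.0
```

Emit:
arm_command([
  [0.5, [0, -2.0, 0], 0],
  [0.5, [0, -2.0, 0], 0],
  [0.5, [0, -2.0, 0], 0],
  [0.5, [0, 0, 0], 0],
  [0.5, [0, 0, 0], 0],
])

```text
clock: 20.05
eef_pos: [457.8, -120.2, 200.1]
eef_rot: [3.141, -0.001, 0.002]
wrist_force: [0.5, -0.4, -0.1]
finger_gap: 47.3
```

```bash
python3 tray.py p5; python3 - <<'E'
from h import *
out=[]
for n in ['side','scene']:
    im,d=manip.camera(n); cv2.imwrite(f'pics/{n}9.png',im[:,:,::-1])
    W=cloud(manip.calibration(n),d); hsv=cv2.cvtColor(im,cv2.COLOR_RGB2HSV);H,S=hsv[...,0],hsv[...,1]
    m=((H<8)|(H>172))&(S>150)&(abs(W[...,0]-459)<25)&(abs(W[...,1]+180)<25)&(W[...,2]>60)
    print(n,m.sum(),W[m].min(0),W[m].max(0))
im=cv2.imread('pics/side9.png')[130:280,280:440]; cv2.imwrite('pics/side9c.png',cv2.resize(im,None,fx=4,fy=4))
E
python3 pinlook.py
```

```text
20.1 [ 0.30597714 -0.65354934  0.84796718] [ 457.79535373 -120.74729774  199.9389113 ]
tray min y rel [-151.76464004 -150.80453059 -149.283594   -121.73393091]
side 141 [ 451.65566225 -186.48512615   76.54345657] [ 466.79383735 -169.54888112  123.04360512]
scene 83 [ 450.89814915 -187.79420098   80.72875983] [ 466.4379804  -173.04920364  125.61570639]
20.2 [ 457.70824742 -121.23607395  199.601258  ] [ 3.14141754e+00 -1.78575414e-04 -5.17993989e-04] [-0.004  0.005  0.001 -0.    -0.001  0.002]
pin top 394 [ 456.57164286 -179.12352727  123.20636708] ((456.9632568359375, -180.159423828125), (16.42249870300293, 15.070944786071777), 89.80584716796875)
stand top 3562 [ 456.54163505 -173.20467235   70.45681587] ((456.86456298828125, -180.8595428466797), (64.80487823486328, 64.01803588867188), 77.31266021728516)
```

View pics/side9c.png

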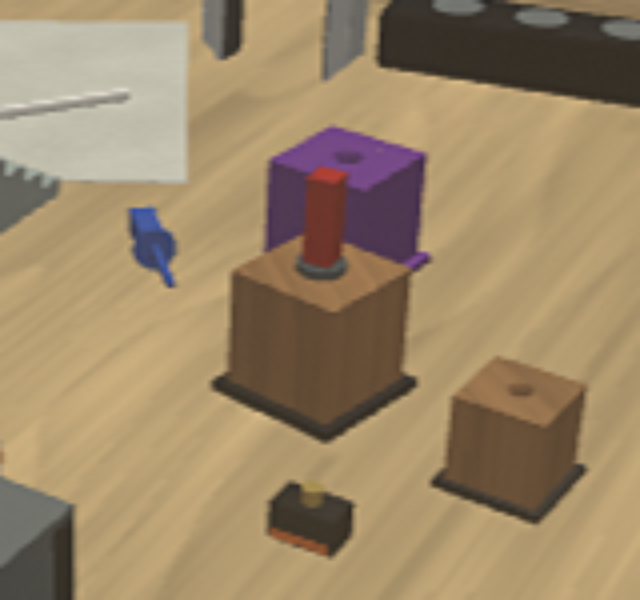

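View pics/scene9.png

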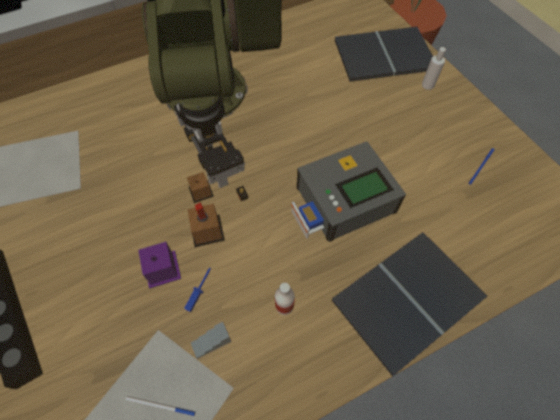

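The pin is upright at side (361,185), its collar flat on the stand and its top at z=123.2 (also 123.2 before). The tray is out at scene (310,215), and the step block, bottle and probe are where they were. Handing in.

```bash
python3 -c "
from h import *
print(manip.sign_off())"
```

```text
the job is handed in; nothing more can be done
None
```

The job is done and handed in at about 20 s of the 72 s allowed. I took the red pin from the larger wooden stand and put it down the port. I met the latch about 32–33 mm deep and pressed it about 7 mm, which is past its release point but short of its hard stop. I held it about 3 s until the tray was fully out and still, then put the pin back and let go.

**Last checks:**
- **Force:** the highest reading while pressing was about 6 N, against the 20 N limit.
- **Tray:** its front stands about 50 mm from the dock side, which fits 45 mm of travel plus the front's thickness. It had not moved after the latch was let go.
- **Pin:** upright, with its top at z = 123.2 mm, the same as before I picked it up. It is within about 1 mm of the stand's centre.
- **Bystanders:** the step block, bottle and probe look unmoved in the pictures; I did not measure their positions.

**One thing changed that I did not do:** the blue look-alike pin was standing free on its tip and fell over early on. The gripper had stayed about 40 mm away from it, and it is still lying on the table.

The cameras disagreed by up to about 3 mm on the port's position. I settled this by comparing the pin's tip with the hole directly in the images.

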